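# Turn the face-down picture frame face up at the display rail

## Task

On this garage-sale table one of the three small picture frames in front of the sloping wooden rail lies face down. Without picking it up, push it against the rail until it tips up and leans there, then push it over from behind so that it falls towards the robot and lies flat on the table in front of the rail, face up. Do not pinch, lift or carry the frame, and leave the other two frames and everything else on the table where they are.

Things in the scene. Friction and masses are not known exactly. Their poses are not given: they have to be found in the camera images.
- frame: the frame that lies face down: picture frame, 100 x 90 x 12 mm, dark wood, square edges, 0.12 kg; origin at its centre (half its thickness up), x along the 100 mm side (at the start within about 10 degrees of square to the rail), z out of its BACK (recessed brown hardboard, metal clips, brass hanger): z points up while it lies face down, down once it is face up. Friction about 0.6 on the table, 0.3 on the rail
- edge_near (a point): middle of the frame's 90 mm edge that faces the robot at the start, half-way through the thickness
- edge_far (a point): middle of the opposite 90 mm edge, which faces the rail at the start
- rail: fixed, smoothly waxed wooden display rail, 540 mm long (along its y), concave sloping front facing the robot. Origin on the table, middle of its foot line where the slope starts; x horizontal, into the rail away from the robot, z up. In x-z the front rises in mm through (0,0), (14.5,10), (26.5,25.5), (34,43) to its top edge (39,64); the flat top, 64 high, runs back to x = 75
- rail_top (a point): middle of the rail's front top edge. A frame pushed squarely at the rail rides up the slope with its far edge; once its near lower edge is at the foot line it leans on this top edge at about 59 degrees and stays so when let go, its upper end some 25 mm above and 15 mm behind the top edge, so that a fingertip can be put down behind it
- frame_a: one of the two frames that already lie face up (print showing), to be left alone: picture frame, 100 x 90 x 12 mm, dark wood, square edges, 0.12 kg; origin at its centre (half its thickness up), x along the 100 mm side, z out of its face, up
- frame_b: the other face-up frame, as frame_a
- knob_a: brass furniture knob standing in a gap between two frames, 25 mm across, 27 mm high; origin at its foot
- knob_b: second such knob, in the other gap between frames
- truck: toy tipper truck, 130 mm long, 82 mm high, left of the frames; origin under its middle on the table
- hammer: claw hammer lying on the table right of the frames; origin under it
- jar: glass jar with a steel lid, 68 mm across, 85 mm high, behind the rail; origin at its foot
- mug: white mug, 80 mm across, 90 mm high, behind the rail; origin at its foot
- can: paint can, 100 mm across, 110 mm high, left of the rail; origin at its foot
Not all that is in view belongs to the job. What is shaped like the frame but blue is not meant.

How it is judged:
On the way:
1. the frame is tipped up and leans against the rail (tilted 43 to 80 degrees) (angle between frame's own z axis and vertical between 0.75 and 1.4 rad and contact force between frame and rail above 0.03 N), for 0.2 s.
At the end, for the whole second after the job is handed in: The frame lies face up within 8 degrees of flat on the table (centre no higher than 12 mm), in front of the rail with its centre 30 to 160 mm before the foot line, at rest and let go; the other frames are within 12 mm, the knobs within 20 mm and the other things within 30 mm of where they were (angle between frame's own z axis and vertical above 3 rad and height (world z) of frame below 0.012 m and x of frame in the frame of rail between -0.16 and -0.03 m and y of frame in the frame of rail between -0.28 and 0.28 m and linear speed of frame below 0.02 m/s and angular speed of frame below 0.2 rad/s and distance of each of frame_a, frame_b from where it was at the start of the episode below 0.012 m and distance of each of knob_a, knob_b from where it was at the start of the episode below 0.02 m and distance of each of truck, hammer, jar, mug, can from where it was at the start of the episode below 0.03 m); the robot touches nothing.
It fails at once if the frame is lifted: both its near and its far edge are more than 30 mm above the table (height (world z) of each of edge_near, edge_far above 0.03 m).
It fails at once if the frame is tipped up out in the open (tilted 25 to 70 degrees with its centre over 65 mm before the rail's foot line), not against the rail (angle between frame's own z axis and vertical between 0.44 and 1.2 rad and x of frame in the frame of rail below -0.065 m).
It fails at once if another thing is disturbed (distance of any of frame_a, frame_b from where it was at the start of the episode above 0.012 m or distance of any of knob_a, knob_b from where it was at the start of the episode above 0.02 m or distance of any of truck, hammer, jar, mug, can from where it was at the start of the episode above 0.03 m).
It also fails if it takes over 51 s, if anything falls off the work surface, if the arm or the gripper's body presses on something with over 40 N, if the wrist force passes 120 N, or if a joint passes its speed limit or range.

## Robot

A 6-joint arm with a two-finger parallel gripper is mounted at the origin on the work surface. World frame = base frame: x ahead of the robot, y to its left, z up, the work surface at z = 0. Lengths are in m, angles in rad, forces in N, time in s.
With the tool pointing down it reaches from about 0.4 to 0.825 m from the base axis. Payload 7 kg.
Tool frame: the origin (TCP) lies on the centre line of the jaws, within the pads' length; the fingertips stand 22 mm ahead of it and the grasp point (between the pads) lies 3 mm ahead of it; z points along the fingers, y is the line along which they close (so a half turn about z gives the same grasp; the last joint's range is limited). The gripper opens to 88 mm and grips with 3 to 60 N. Pads are 19 mm wide; open, the fingers measure 130 mm over their backs; the gripper's body (78 mm by 193 mm) begins 47 mm behind the grasp point.
Start: joints at [-0.981, 0.359, 0.012, 0, -1.224, -0.288], TCP at [0.201, -0.644, 0.249] pointing down, gripper open.
Joint ranges: [-3.07, 3.07], [-1.43, 2.12], [-1.02, 1.25], [-3.03, 1.67], [-3.05, -0], [-3.03, 3.03]. Speed limits (rad/s): [2.39, 2.39, 3.01, 3.14, 3.14, 3.14].

## Interface

Orientations are given as [roll, pitch, yaw] about the fixed x, y, z axes, in that order (R = Rz(yaw) Ry(pitch) Rx(roll)).
In Python, from station import monitor, viewer, order gives the robot as it stands. The module is installed in compiled form; this text tells all that it offers.
- The arm moves only by the tool servo_tool, never from a script. Its argument "targets" is a list of rows, each an object with "angular": the turn, a rotation vector about the tool's x, y, z in degrees, a list of three; "xyz": the shift along the tool's x, y, z in cm, a list of three; "claw": the finger opening in cm, from 0 to 8.76. A call has 1 to 20 rows; each row shifts and turns the commanded pose from where the row before left it, along the tool's axes as they then stand; what a row does not reach is not made up. A row lasts 1/10 s, in which the tool goes at most 50 mm and 8.59 degrees, less where a joint would pass 70% of its speed; a pose out of reach is approached as far as the arm can. A call is refused whole if a number of a shift passes 5 or a number of a turn 8.59, either way. A call with a gripper value outside its range is refused whole. The fingers move at their own pace and stop on an object; "force" is the grip in N (left out, the last holds). Time passes only in rows, so rows that do not move let the fingers close. It gives the time, the measured TCP pose, the force, the opening and the grip force at its end, in the units of the state.
- monitor.get_state(): the state, without advancing time (a new reading comes with each control period).
- viewer.grab_frame(name): name is "scene" or "side" or "wrist"; returns a dict with "color" (420x560x3 uint8, blue, green, red), "fovy" (degrees; the focal length in pixels is half the picture's height over the tangent of half this angle, whatever the lens; pixels are square), "cx", "cy" (the principal point, pixels), "k1" (the pictures are not rectified: a ray, as slopes to the right and down, at radius r is drawn at 1 + k1 r^2 times it, then the intrinsics apply), "R" (3x3) and "t" (3): a world point X has camera coordinates R X + t. Camera axes: x right, y down, z forward; pixel columns grow to the right and rows downward; lengths in m; the calibration is good to about 2 mm. A picture is of the moment at which its call begins. There is no depth.
- order.job_done(): hands the job in; it is judged then, once.
The state is a dict: "t": time; "q": joint angles; "qd": joint speeds; "joint_efforts": joint torques, N m; "eef_pos": TCP position; "ee_rot": TCP orientation; "force": force on the tool from outside, world axes, zero at the start; "moment": the same for the moment, N m; "width": finger opening in m; "gripper_force": force on a finger pad.
Only numpy, scipy, OpenCV 4.12 (cv2) and the standard library are available. Lean on these libraries where they do the work, as an engineer would, in place of code of your own. Each camera call takes 0.05 s, during which the arm holds its last target. There are 200 camera calls.

## Working session

There is one attempt and no reset: what is moved stays moved. The work goes in short steps, Python scripts to look and compute and a tool call to move; the robot and the scene stay as the last step left them, time stands still between calls to the robot, and variables do not carry over. Pictures are saved under pics/ and viewed, at most 10 in all, crops included, and the job is handed in when it is done.

Besides the shell and the picture viewer there is one more tool, called after "Call:" by a JSON object that holds its "op" and its "data". servo_tool: Moves the arm, as the interface text tells. Its arguments: {"type":"object","properties":{"targets":{"type":"array"},"force":{"type":"number"}},"required":["targets"]}

```bash
mkdir -p pics; cat > h.py <<'E'
import numpy as np, cv2, pickle
from station import monitor, viewer, order
def cam(f):
    fl=f["color"].shape[0]/2/np.tan(np.radians(f["fovy"])/2); return fl
def unproj(f,u,v,z):
    fl=cam(f); d=np.array([(u-f["cx"])/fl,(v-f["cy"])/fl]); s=d.copy()
    for _ in range(30): s=d/(1+f["k1"]*(s@s))
    R=np.array(f["R"]);t=np.array(f["t"]); c=-R.T@t; r=R.T@np.array([s[0],s[1],1])
    return c+r*(z-c[2])/r[2]
def proj(f,X):
    p=np.array(f["R"])@np.array(X)+f["t"]; s=p[:2]/p[2]; s=s*(1+f["k1"]*(s@s)); fl=cam(f)
    return s*fl+[f["cx"],f["cy"]]
def grab(n,name):
    f=viewer.grab_frame(n); cv2.imwrite(f"pics/{name}.png",f["color"]); pickle.dump(f,open(f"pics/{name}.pkl","wb")); return f
def load(name): return pickle.load(open(f"pics/{name}.pkl","rb"))
E
python3 - <<'E'
from h import *
print(monitor.get_state())
for n in ["scene","side"]:
    f=grab(n,n+"0"); print(n,-np.array(f["R"]).T@f["t"],f["fovy"],f["k1"])
E
```

```text
{'t': 0.0, 'q': array([-9.80890129e-01,  3.59349138e-01,  1.10838329e-02, -3.79777129e-04,
       -1.22408843e+00, -2.88107935e-01]), 'qd': array([-0.00031252, -0.00037091,  0.00042969,  0.00112544, -0.0008379 ,
       -0.00063961]), 'joint_efforts': array([-1.25665880e-03, -5.82719100e+01,  2.93058980e+01,  6.99707687e+00,
        7.01944882e-03, -2.02169063e-04]), 'eef_pos': array([ 0.20049768, -0.64406949,  0.24765259]), 'ee_rot': array([ 3.13999798e+00, -1.00262712e-04, -2.83992364e+00]), 'force': array([-0.18890274,  0.35292057,  0.18886843]), 'moment': array([-0.03931159,  0.02980128,  0.02838342]), 'gripper_force': 0.0, 'width': 0.08759144840280077}
scene [ 1.72934291 -0.18455316  0.79710444] 46.64342260165945 -0.12354297725501821
side [-0.11480451  0.76964723  1.28478445] 43.57625282882791 -0.12833000911943154
```

View pics/scene0.png

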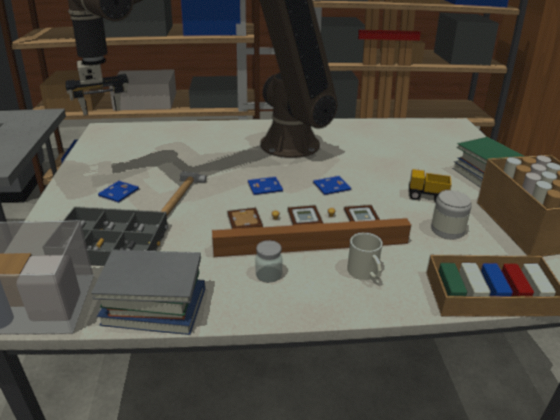

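View pics/side0.png

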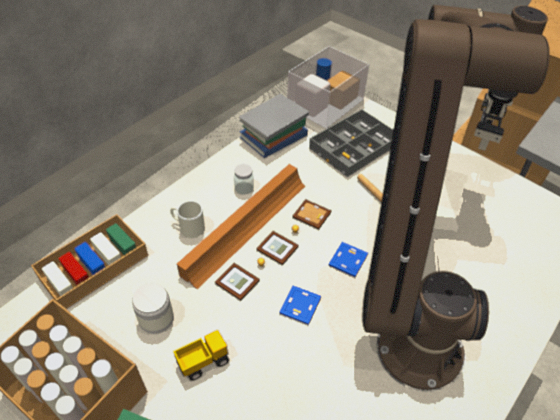

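The face-down frame shows brown hardboard at scene (244,218) and side (312,213). The two print frames sit to its left, with knobs at scene (275,215) and (331,211). I'll take enlarged crops to measure corners.

```bash
python3 - <<'E'
from h import *
a=load("scene0")["color"][185:265,190:430]; b=load("side0")["color"][160:290,170:350]
cv2.imwrite("pics/c1.png",np.vstack([cv2.resize(a,(780,260),interpolation=cv2.INTER_CUBIC)]))
cv2.imwrite("pics/c2.png",cv2.resize(b,None,fx=4.4,fy=4.4,interpolation=cv2.INTER_CUBIC))
E
```

```text
(no output)
```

View pics/c2.png

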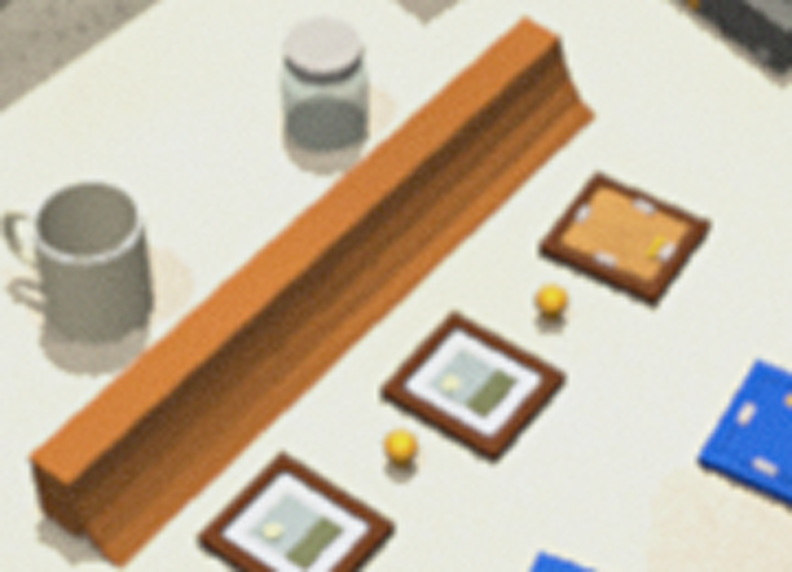

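View pics/c1.png

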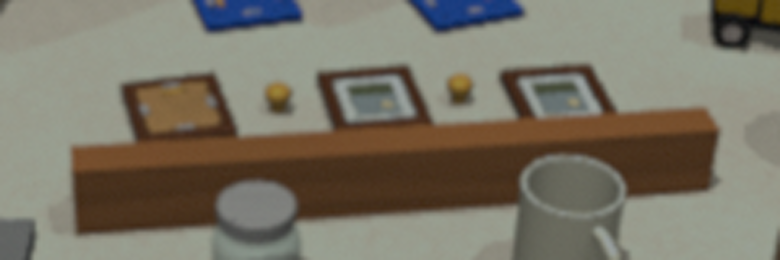

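```bash
python3 - <<'E'
from h import *
f=load("side0"); g=load("scene0")
U=lambda x,y,z: unproj(f,x/4.4+170-.4,y/4.4+160-.4,z)
pr=lambda n,p: print(n,np.round(p*1000,1), "scenecrop",np.round((proj(g,p)-[190,185])*3.25+1))
C={}
for n,x,y,z in [("fl",541,243,.012),("fr",600,174,.012),("nr",711,225,.012),("nl",655,297,.012),
  ("footR",595,117,0),("footL",122,566,0),("topR",558,42,.064),("topL",72,484,.064),("knobA",551,300,.014),("knobB",400,447,.014),
  ("a_fl",383,390,.012),("a_fr",455,313,.012),("a_nr",566,376,.012),("a_nl",492,456,.012)]:
    C[n]=U(x,y,z); pr(n,C[n])
d=C["footR"]-C["footL"]; print("rail len",np.linalg.norm(d),"top len",np.linalg.norm(C["topR"]-C["topL"])); yax=-d/np.linalg.norm(d); xax=np.array([yax[1],-yax[0],0]);o=(C["footR"]+C["footL"])/2
print("rail o",o,"yaw",np.degrees(np.arctan2(xax[1],xax[0])),"top in rail",[(c-o)@xax for c in (C["topL"],C["topR"])])
for k in ["fl","fr","nr","nl","knobA","knobB","a_fl","a_nl","a_fr","a_nr"]: print(k,np.round([(C[k]-o)@xax*1000,(C[k]-o)@yax*1000],1))
for a,b in [("fl","fr"),("nl","nr"),("fl","nl"),("fr","nr")]:
    e=C[a]-C[b];print(a,b,np.linalg.norm(e)*1000,np.degrees(np.arctan2(e@yax,e@xax)))
E
```

```text
fl [ 563.7 -135.3   12. ] scenecrop [230. 129.]
fr [ 574.9 -218.9   12. ] scenecrop [136. 139.]
nr [ 480.7 -233.5   12. ] scenecrop [120.  82.]
nl [ 468.9 -150.1   12. ] scenecrop [210.  73.]
footR [ 622.6 -273.5    0. ] scenecrop [ 72. 184.]
footL [594.6 261.    0. ] scenecrop [672. 144.]
topR [ 657.6 -265.6   64. ] scenecrop [ 75. 145.]
topL [629.2 264.2  64. ] scenecrop [697. 106.]
knobA [522.3 -96.4  14. ] scenecrop [271. 100.]
knobB [515.8  73.3  14. ] scenecrop [454.  91.]
a_fl [558.5  43.5  12. ] scenecrop [429. 119.]
a_fr [567.  -42.5  12. ] scenecrop [335. 128.]
a_nr [471.1 -51.   12. ] scenecrop [315.  71.]
a_nl [465.   36.3  12. ] scenecrop [406.  65.]
rail len 0.5351594092550062 top len 0.5305233159917233
rail o [ 0.60859102 -0.00624318  0.        ] yaw 3.000345257467748 top in rail [np.float64(0.034719655303164884), np.float64(0.03534125216026872)]
fl [ -51.6 -126.5]
fr [ -44.8 -210.6]
nr [-139.6 -220.2]
nl [-147.  -136.4]
knobA [-90.9 -85.5]
knobB [-88.5  84.3]
a_fl [-47.4  52.3]
a_nl [-141.2   50. ]
a_fr [-43.5 -34. ]
a_nr [-139.6  -37.5]
fl fr 84.36733051272653 94.61931390112441
nl nr 84.22150381143382 95.0453635333303
fl nl 95.95667523410893 5.8993694898969675
fr nr 95.32735348671932 5.818752918480324
```

Side crop: the face-down frame's top corners are at (541,243), (600,174), (711,225) and (655,297), and the rail foot ends are at (595,117) and (122,566). The sizes come out about 5% small because of edge blur. The frame centre is about 96 mm before the foot line, at rail y -173, and it is yawed about 5.8° relative to the rail. Next I move to hover behind its near edge.

Call:
{"op": "servo_tool", "data": {"targets": [{"xyz":[-3.35,3.27,0],"angular":[0,0,0],"claw":3.5},{"xyz":[-3.35,3.27,0],"angular":[0,0,0],"claw":3.5},{"xyz":[-3.35,3.27,0],"angular":[0,0,0],"claw":3.5},{"xyz":[-3.35,3.27,0],"angular":[0,0,0],"claw":3.5},{"xyz":[-3.35,3.27,0],"angular":[0,0,0],"claw":3.5},{"xyz":[-3.35,3.27,0],"angular":[0,0,0],"claw":3.5},{"xyz":[-3.35,3.27,0],"angular":[0,0,0],"claw":3.5},{"xyz":[-3.35,3.27,0],"angular":[0,0,0],"claw":3.5},{"xyz":[-3.35,3.27,0],"angular":[0,0,0],"claw":3.5},{"xyz":[-3.35,3.27,0],"angular":[0,0,0],"claw":3.5},{"xyz":[-3.35,3.27,0],"angular":[0,0,0],"claw":3.5},{"xyz":[0,0,0],"angular":[0,0,7.15],"claw":3.5},{"xyz":[0,0,0],"angular":[0,0,7.15],"claw":3.5},{"xyz":[0,0,0],"angular":[0,0,0],"claw":3.5},{"xyz":[0,0,0],"angular":[0,0,0],"claw":3.5}]}}

```text
t: 1.6
eef_pos: [0.4453, -0.1915, 0.2484]
ee_rot: [3.141, -0.0, -3.086]
force: [-0.2, -0.2, -0.1]
width: 0.0349
gripper_force: 0.0
```

```bash
python3 - <<'E'
from h import *
f=grab("wrist","w1"); s=monitor.get_state(); print(s["eef_pos"],s["ee_rot"],s["force"],-np.array(f["R"]).T@f["t"])
cv2.imwrite("pics/w1b.png",cv2.resize(f["color"],(800,600),interpolation=cv2.INTER_CUBIC))
E
```

```text
[ 0.44531194 -0.19169421  0.24844005] [ 3.14153591e+00 -2.68890323e-04 -3.08647264e+00] [-0.5392789  -0.23244794  0.61895001] [ 0.36443541 -0.19576072  0.38582208]
```

View pics/w1b.png

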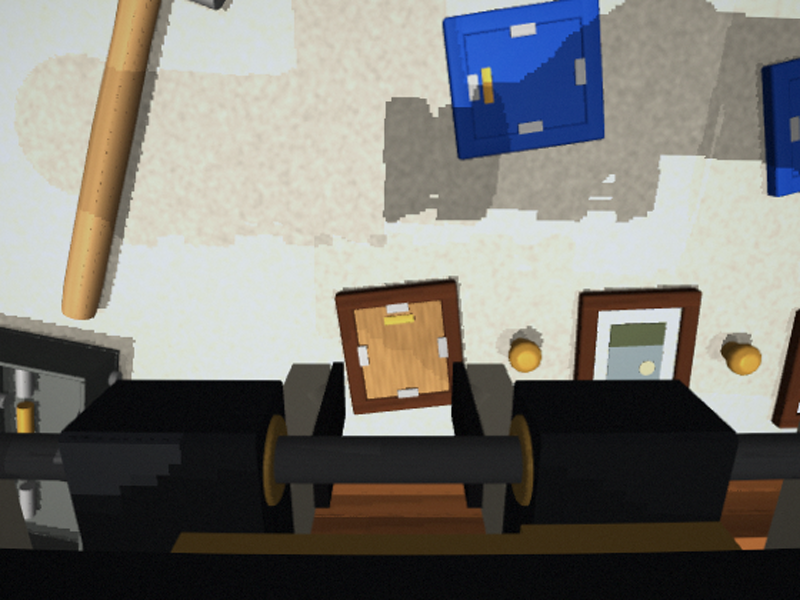

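The wrist view is clear: near corners at about (336,294) and (458,279), a far corner at (355,413), the knob at (525,355), and the rail foot at about (400,484).

```bash
python3 - <<'E'
from h import *
f=load("w1"); k=1/1.42857
o=np.array([.6086,-.0062,0]);x=np.array([.9986,.0523,0]);y=np.array([-.0523,.9986,0])
for n,u,v,z in [("n1",336,294,.012),("n2",457,280,.012),("f1",355,412,.012),("f2",464,400,.012),("foot",345,484,0),("foot2",460,484,0),("knob",525,358,.015)]:
    p=unproj(f,u*k,v*k,z); print(n,np.round(p*1000,1),np.round([(p-o)@x*1000,(p-o)@y*1000],1))
s=monitor.get_state();p=s["eef_pos"];print("tcp",(p-o)@x,(p-o)@y)
E
```

```text
n1 [ 484.6 -234.3   12. ] [-135.7 -221.3]
n2 [ 469.  -146.6   12. ] [-146.8 -132.9]
f1 [ 581.7 -217.3   12. ] [ -37.9 -209.4]
f2 [ 566.2 -132.2   12. ] [ -48.9 -123.6]
foot [ 659.3 -224.4    0. ] [  39.2 -220.5]
foot2 [ 653.7 -125.7    0. ] [  38.8 -121.7]
knob [526.5 -89.8  15. ] [-86.4 -79.2]
tcp -0.17276080242887432 -0.17669455408241824
```

Call:
{"op": "servo_tool", "data": {"targets": [{"xyz":[0,0,4],"angular":[0,0,0],"claw":3.5},{"xyz":[0,0,4],"angular":[0,0,0],"claw":3.5},{"xyz":[0,0,4],"angular":[0,0,0],"claw":3.5},{"xyz":[0,0,4],"angular":[0,0,0],"claw":3.5},{"xyz":[0,0,3.5],"angular":[0,0,0],"claw":3.5},{"xyz":[0,0,0],"angular":[0,-6,0],"claw":3.5},{"xyz":[0.1,0,1],"angular":[0,0,0],"claw":3.5},{"xyz":[0.1,0,1],"angular":[0,0,0],"claw":3.5},{"xyz":[0.07,0,0.7],"angular":[0,0,0],"claw":3.5},{"xyz":[0,0,0],"angular":[0,0,0],"claw":3.5},{"xyz":[0,0,0],"angular":[0,0,0],"claw":3.5}]}}

```text
t: 2.75
eef_pos: [0.4463, -0.1915, 0.0267]
ee_rot: [-3.141, 0.105, -3.089]
force: [0.3, -1.1, 0.4]
width: 0.0351
gripper_force: 0.0
```

Call:
{"op": "servo_tool", "data": {"targets": [{"xyz":[0.01,0,0.1],"angular":[0,0,0],"claw":3.5},{"xyz":[0.01,0,0.1],"angular":[0,0,0],"claw":3.5},{"xyz":[0,0,0],"angular":[0,0,0],"claw":3.5},{"xyz":[0,0,0],"angular":[0,0,0],"claw":3.5}]}}

```text
t: 3.15
eef_pos: [0.4458, -0.1915, 0.0246]
ee_rot: [-3.142, 0.105, -3.089]
force: [-1.5, -0.4, -0.1]
width: 0.035
gripper_force: 0.0
```

Call:
{"op": "servo_tool", "data": {"targets": [{"xyz":[-0.5,0,0.052],"angular":[0,0,0],"claw":3.5},{"xyz":[-0.5,0,0.052],"angular":[0,0,0],"claw":3.5},{"xyz":[-0.3,0,0.032],"angular":[0,0,0],"claw":3.5},{"xyz":[-0.3,0,0.032],"angular":[0,0,0],"claw":3.5},{"xyz":[-0.3,0,0.032],"angular":[0,0,0],"claw":3.5},{"xyz":[-0.3,0,0.032],"angular":[0,0,0],"claw":3.5},{"xyz":[-0.3,0,0.032],"angular":[0,0,0],"claw":3.5},{"xyz":[-0.3,0,0.032],"angular":[0,0,0],"claw":3.5},{"xyz":[-0.3,0,0.032],"angular":[0,0,0],"claw":3.5},{"xyz":[-0.3,0,0.032],"angular":[0,0,0],"claw":3.5},{"xyz":[-0.3,0,0.032],"angular":[0,0,0],"claw":3.5},{"xyz":[-0.3,0,0.032],"angular":[0,0,0],"claw":3.5},{"xyz":[-0.3,0,0.032],"angular":[0,0,0],"claw":3.5},{"xyz":[-0.3,0,0.032],"angular":[0,0,0],"claw":3.5},{"xyz":[-0.3,0,0.032],"angular":[0,0,0],"claw":3.5},{"xyz":[-0.3,0,0.032],"angular":[0,0,0],"claw":3.5},{"xyz":[-0.3,0,0.032],"angular":[0,0,0],"claw":3.5},{"xyz":[-0.3,0,0.032],"angular":[0,0,0],"claw":3.5},{"xyz":[0,0,0],"angular":[0,0,0],"claw":3.5}]}}

```text
t: 5.05
eef_pos: [0.5046, -0.1884, 0.0244]
ee_rot: [-3.141, 0.105, -3.089]
force: [0.3, -0.2, 0.1]
width: 0.035
gripper_force: 0.0
```

```bash
python3 - <<'E'
from h import *
f=grab("wrist","w2"); g=grab("side","s2")
cv2.imwrite("pics/m2.png",np.hstack([f["color"],cv2.resize(g["color"][150:290,230:350],None,fx=2,fy=3)])[:, :800])
s=monitor.get_state();print(s["eef_pos"],s["force"])
E
```

```text
[ 0.50418965 -0.18842075  0.02437652] [-0.61733274  0.26102651  0.072378  ]
```

View pics/m2.png

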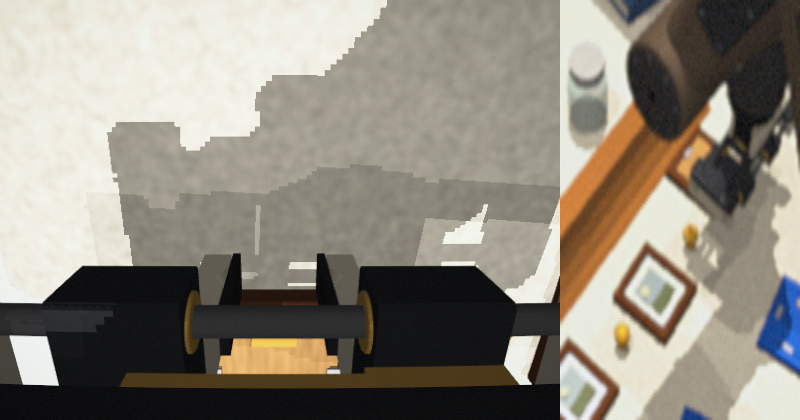

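The near edge is seated squarely against both fingers, level at row 292, and the frame's far edge is at the rail foot. I push on up the slope.

Call:
{"op": "servo_tool", "data": {"targets": [{"xyz":[-0.45,0,0.047],"angular":[0,0,0],"claw":3.5},{"xyz":[-0.45,0,0.047],"angular":[0,0,0],"claw":3.5},{"xyz":[-0.45,0,0.047],"angular":[0,0,0],"claw":3.5},{"xyz":[-0.45,0,0.047],"angular":[0,0,0],"claw":3.5},{"xyz":[-0.45,0,0.047],"angular":[0,0,0],"claw":3.5},{"xyz":[-0.45,0,0.047],"angular":[0,0,0],"claw":3.5},{"xyz":[-0.45,0,0.047],"angular":[0,0,0],"claw":3.5},{"xyz":[-0.45,0,0.047],"angular":[0,0,0],"claw":3.5},{"xyz":[-0.45,0,0.047],"angular":[0,0,0],"claw":3.5},{"xyz":[-0.45,0,0.047],"angular":[0,0,0],"claw":3.5},{"xyz":[-0.45,0,0.047],"angular":[0,0,0],"claw":3.5},{"xyz":[-0.45,0,0.047],"angular":[0,0,0],"claw":3.5},{"xyz":[0,0,0],"angular":[0,0,0],"claw":3.5}]}}

```text
t: 6.45
eef_pos: [0.5596, -0.1856, 0.0247]
ee_rot: [-3.141, 0.106, -3.089]
force: [-1.0, 1.2, -0.8]
width: 0.0353
gripper_force: 0.0
```

```bash
python3 - <<'E'
from h import *
f=grab("wrist","w3"); g=grab("scene","s3"); h=grab("side","d3")
cv2.imwrite("pics/m3.png",np.vstack([np.hstack([cv2.resize(g["color"][150:270,180:320],(400,343)),cv2.resize(h["color"][140:260,230:370],(400,343))]),cv2.resize(f["color"][220:400,100:450],(800,250))]))
s=monitor.get_state();print(s["eef_pos"],s["force"])
E
```

```text
[ 0.55887907 -0.1855925   0.02479639] [ 0.13285379  0.19137578 -0.54976232]
```

View pics/m3.png

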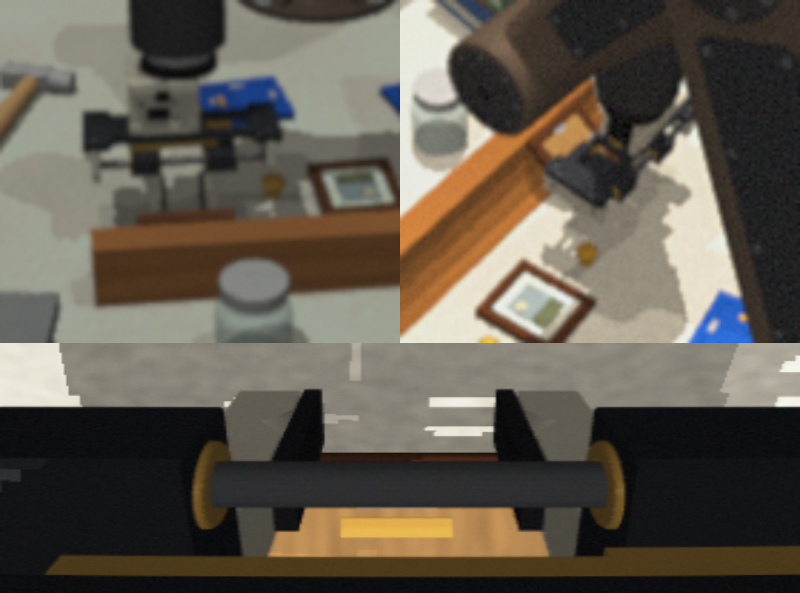

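The frame is tipping up square (the far edge shows just above the rail top in the scene view). I continue.

Call:
{"op": "servo_tool", "data": {"targets": [{"xyz":[-0.4,0,0.042],"angular":[0,0,0],"claw":3.5},{"xyz":[-0.4,0,0.042],"angular":[0,0,0],"claw":3.5},{"xyz":[-0.4,0,0.042],"angular":[0,0,0],"claw":3.5},{"xyz":[-0.4,0,0.042],"angular":[0,0,0],"claw":3.5},{"xyz":[-0.4,0,0.042],"angular":[0,0,0],"claw":3.5},{"xyz":[-0.4,0,0.042],"angular":[0,0,0],"claw":3.5},{"xyz":[-0.4,0,0.042],"angular":[0,0,0],"claw":3.5},{"xyz":[-0.4,0,0.042],"angular":[0,0,0],"claw":3.5},{"xyz":[0,0,0],"angular":[0,0,0],"claw":3.5},{"xyz":[0,0,0],"angular":[0,0,0],"claw":3.5}]}}

```text
t: 7.6
eef_pos: [0.5906, -0.1839, 0.0245]
ee_rot: [-3.142, 0.105, -3.089]
force: [-0.6, -0.8, -0.2]
width: 0.0352
gripper_force: 0.0
```

```bash
python3 - <<'E'
from h import *
g=grab("scene","s4"); h=grab("side","d4")
cv2.imwrite("pics/m4.png",np.hstack([cv2.resize(g["color"][160:280,180:320],(400,343),interpolation=cv2.INTER_CUBIC),cv2.resize(h["color"][120:240,250:390],(400,343),interpolation=cv2.INTER_CUBIC)]))
s=monitor.get_state();p=s["eef_pos"];print(p,s["force"])
o=np.array([.6086,-.0062,0]);x=np.array([.9986,.0523,0]);y=np.array([-.0523,.9986,0])
print((p-o)@x,(p-o)@y)
E
```

```text
[ 0.59043401 -0.18394077  0.02452037] [0.03592892 0.60737893 1.10668183]
-0.027436399270665008 -0.1765418526277928
```

View pics/m4.png

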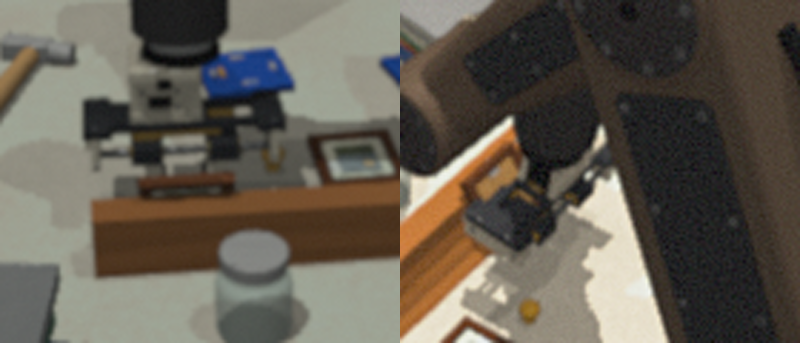

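It leans well, with its upper end above the rail top (scene crop about (187,185)). I'll push the last few mm slowly.

Call:
{"op": "servo_tool", "data": {"targets": [{"xyz":[-0.2,0,0.021],"angular":[0,0,0],"claw":3.5},{"xyz":[-0.2,0,0.021],"angular":[0,0,0],"claw":3.5},{"xyz":[0,0,0],"angular":[0,0,0],"claw":3.5},{"xyz":[0,0,0],"angular":[0,0,0],"claw":3.5}]}}

```text
t: 8.1
eef_pos: [0.5944, -0.1837, 0.0244]
ee_rot: [-3.142, 0.105, -3.089]
force: [-0.9, -1.2, 1.0]
width: 0.0349
gripper_force: 0.1
```

Call:
{"op": "servo_tool", "data": {"targets": [{"xyz":[-0.15,0,0.016],"angular":[0,0,0],"claw":3.5},{"xyz":[0,0,0],"angular":[0,0,0],"claw":3.5},{"xyz":[0,0,0],"angular":[0,0,0],"claw":3.5}]}}

```text
t: 8.4
eef_pos: [0.5958, -0.1836, 0.0243]
ee_rot: [3.142, 0.105, -3.089]
force: [-0.1, 1.4, 0.0]
width: 0.0352
gripper_force: 0.3
```

Retreating, rising, untilting and closing the fingers, then a look.

Call:
{"op": "servo_tool", "data": {"targets": [{"xyz":[0.5,0,-0.052],"angular":[0,0,0],"claw":3.5},{"xyz":[1,0,-0.105],"angular":[0,0,0],"claw":3.5},{"xyz":[3,0,-0.3],"angular":[0,0,0],"claw":3.5},{"xyz":[3,0,-0.3],"angular":[0,0,0],"claw":3.5},{"xyz":[0,0,0],"angular":[0,6,0],"claw":3.5},{"xyz":[0,0,-4],"angular":[0,0,0],"claw":0},{"xyz":[0,0,-4],"angular":[0,0,0],"claw":0},{"xyz":[0,0,-4],"angular":[0,0,0],"claw":0},{"xyz":[0,0,-4],"angular":[0,0,0],"claw":0},{"xyz":[0,0,-2.5],"angular":[0,0,0],"claw":0},{"xyz":[0,0,0],"angular":[0,0,0],"claw":0},{"xyz":[0,0,0],"angular":[0,0,0],"claw":0}]}}

```text
t: 9.6
eef_pos: [0.52, -0.1875, 0.2095]
ee_rot: [3.141, 0.002, -3.09]
force: [-0.0, 1.2, -0.7]
width: 0.0005
gripper_force: 0.0
```

```bash
python3 - <<'E'
from h import *
f=grab("wrist","w5"); g=grab("scene","s5"); h=grab("side","d5")
r=lambda i,w,hh: cv2.resize(i,(w,hh),interpolation=cv2.INTER_CUBIC)
cv2.imwrite("pics/m5.png",np.vstack([np.hstack([r(g["color"][160:260,190:330],420,300),r(h["color"][140:240,233:360],380,300)]),r(f["color"][200:410,0:560],800,300)]))
s=monitor.get_state();p=s["eef_pos"];print(p,s["ee_rot"],s["force"],s["width"])
o=np.array([.6086,-.0062,0]);x=np.array([.9986,.0523,0]);y=np.array([-.0523,.9986,0])
print((p-o)@x,(p-o)@y)
# predicted leaning frame outline in scene crop
for n,X in [("foot",(0,0)),("topface",(51.5,85.7)),("topback",(41.2,92))]:
  for yy in (-222,-132):
    P=o+x*X[0]/1e3+y*yy/1e3+[0,0,X[1]/1e3]; print(n,yy,np.round((proj(g,P)-[190,160])*3),np.round((proj(h,P)-[233,140])*3))
s0=load("side0"); 
for u,v in ((243,194),): 
  P=unproj(s0,u,v,0); print("jar side foot approx",P,(P-o)@x,(P-o)@y)
E
```

```text
[ 0.51952542 -0.18750794  0.20781442] [ 3.14118190e+00 -2.06164960e-03 -3.08961722e+00] [0.06253982 0.48445825 0.56662885] -1.8131715534925588e-05
-0.09843228013355061 -0.17639550653161473
foot -222 [115. 241.] [192. 161.]
foot -132 [211. 235.] [144. 207.]
topface -222 [113. 195.] [158.  86.]
topface -132 [216. 189.] [108. 131.]
topback -222 [112. 183.] [166.  86.]
topback -132 [215. 176.] [115. 131.]
jar side foot approx [ 0.75527106 -0.10443253  0.        ] 0.14132816038494325 -0.10576590143822788
```

View pics/m5.png

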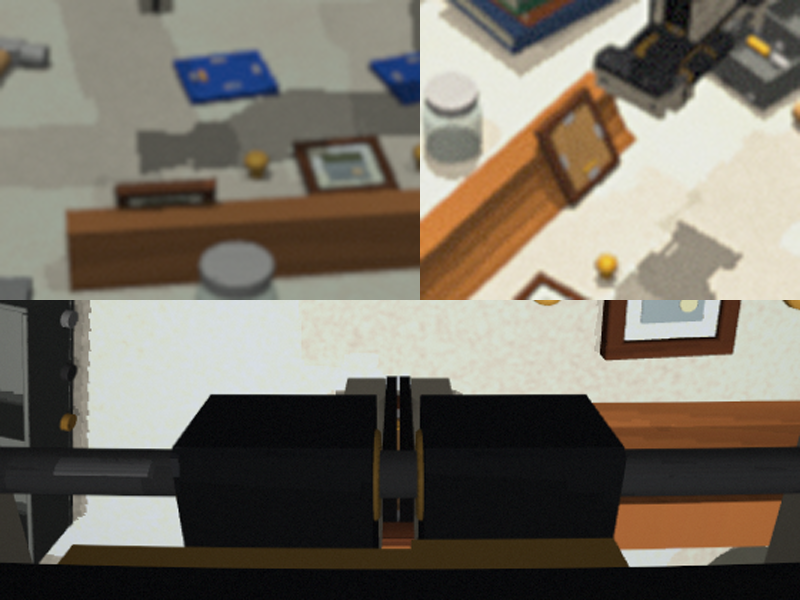

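The frame leans by itself against the rail, close to the predicted outline: top edge at scene crop (117,187)–(215,180), whole back visible in the side crop. Next I go over it and put the closed fingertips down behind it.

Call:
{"op": "servo_tool", "data": {"targets": [{"xyz":[-4,0,0],"angular":[0,0,0],"claw":0},{"xyz":[-4,0,0],"angular":[0,0,0],"claw":0},{"xyz":[-4,0,0],"angular":[0,0,0],"claw":0},{"xyz":[-4,0,0],"angular":[0,0,0],"claw":0},{"xyz":[-1.7,0,0],"angular":[0,0,0],"claw":0},{"xyz":[0,0,0],"angular":[0,0,0],"claw":0},{"xyz":[0,0,3],"angular":[0,0,0],"claw":0},{"xyz":[0,0,3],"angular":[0,0,0],"claw":0},{"xyz":[0,0,3],"angular":[0,0,0],"claw":0},{"xyz":[0,0,1.5],"angular":[0,0,0],"claw":0},{"xyz":[0,0,0.8],"angular":[0,0,0],"claw":0},{"xyz":[0,0,0],"angular":[0,0,0],"claw":0},{"xyz":[0,0,0],"angular":[0,0,0],"claw":0}]}}

```text
t: 11.05
eef_pos: [0.698, -0.1785, 0.0974]
ee_rot: [-3.141, 0.002, -3.089]
force: [-0.1, -0.4, 1.0]
width: 0.0007
gripper_force: 0.0
```

Call:
{"op": "servo_tool", "data": {"targets": [{"xyz":[0,0,0.3],"angular":[0,0,0],"claw":0},{"xyz":[0.5,0,0],"angular":[0,0,0],"claw":0},{"xyz":[0.5,0,0],"angular":[0,0,0],"claw":0},{"xyz":[0.5,0,0],"angular":[0,0,0],"claw":0},{"xyz":[0.5,0,0],"angular":[0,0,0],"claw":0},{"xyz":[0.5,0,0],"angular":[0,0,0],"claw":0},{"xyz":[0.5,0,0],"angular":[0,0,0],"claw":0},{"xyz":[0.5,0,0],"angular":[0,0,0],"claw":0},{"xyz":[0.5,0,0],"angular":[0,0,0],"claw":0},{"xyz":[0.5,0,0],"angular":[0,0,0],"claw":0},{"xyz":[0.5,0,0],"angular":[0,0,0],"claw":0},{"xyz":[0.5,0,0],"angular":[0,0,0],"claw":0},{"xyz":[0.5,0,0],"angular":[0,0,0],"claw":0},{"xyz":[0.5,0,0],"angular":[0,0,0],"claw":0},{"xyz":[0.5,0,0],"angular":[0,0,0],"claw":0},{"xyz":[0.5,0,0],"angular":[0,0,0],"claw":0},{"xyz":[0.5,0,0],"angular":[0,0,0],"claw":0},{"xyz":[0.5,0,0],"angular":[0,0,0],"claw":0},{"xyz":[0.5,0,0],"angular":[0,0,0],"claw":0}]}}

```text
t: 12.95
eef_pos: [0.607, -0.1831, 0.0931]
ee_rot: [3.142, 0.0, -3.089]
force: [0.0, -1.1, -0.5]
width: 0.0005
gripper_force: 0.0
```

Call:
{"op": "servo_tool", "data": {"targets": [{"xyz":[0.5,0,0],"angular":[0,0,0],"claw":0},{"xyz":[0.5,0,0],"angular":[0,0,0],"claw":0},{"xyz":[0,0,0],"angular":[0,0,0],"claw":0},{"xyz":[0,0,0],"angular":[0,0,0],"claw":0},{"xyz":[0,0,0],"angular":[0,0,0],"claw":0}]}}

```text
t: 13.45
eef_pos: [0.5977, -0.1836, 0.0931]
ee_rot: [-3.142, 0.0, -3.089]
force: [-0.4, 0.1, -0.7]
width: 0.0009
gripper_force: 0.0
```

```bash
python3 - <<'E'
from h import *
g=grab("scene","s6"); h=grab("side","d6");f=grab("wrist","w6")
r=lambda i,w,hh: cv2.resize(i,(w,hh),interpolation=cv2.INTER_CUBIC)
cv2.imwrite("pics/m6.png",np.vstack([np.hstack([r(g["color"][150:250,190:330],420,300),r(h["color"][140:240,233:360],380,300)]),r(f["color"][0:410,0:560],400,300).repeat(2,1)]))
E
```

```text
(no output)
```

View pics/m6.png

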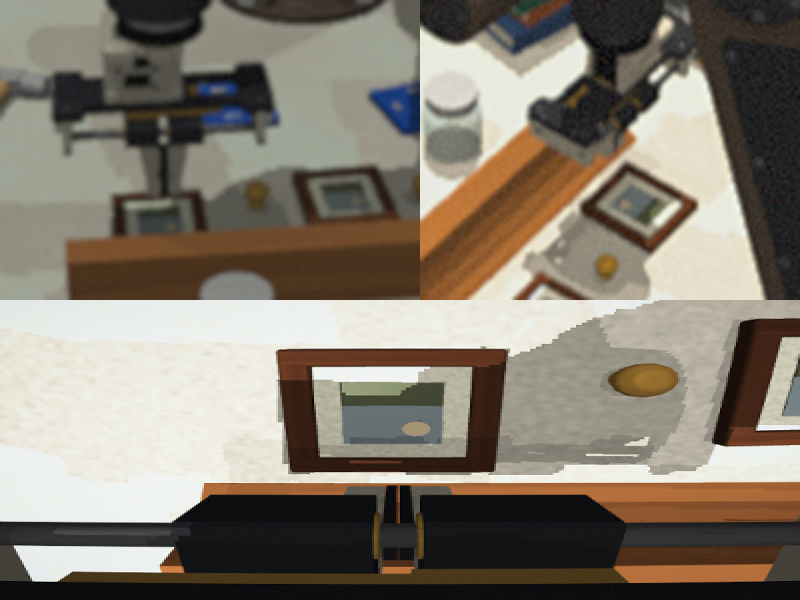

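The frame lies flat, print up, fully in front of the rail. Knob and neighbours are unmoved. I raise the tool and hand in.

Call:
{"op": "servo_tool", "data": {"targets": [{"xyz":[0,0,-4],"angular":[0,0,0],"claw":0},{"xyz":[0,0,-4],"angular":[0,0,0],"claw":0},{"xyz":[0,0,0],"angular":[0,0,0],"claw":0},{"xyz":[0,0,0],"angular":[0,0,0],"claw":0}]}}

```text
t: 14.0
eef_pos: [0.5981, -0.1835, 0.1743]
ee_rot: [3.142, 0.003, -3.09]
force: [-0.0, 0.5, -0.7]
width: 0.0005
gripper_force: 0.0
```

```bash
python3 -c "
from station import order
print(order.job_done())"
```

```text
the job is handed in; nothing more can be done
None
```

I pushed the frame up to lean on the rail, then tipped it over from behind. It now lies flat and face up in front of the rail, the last pictures show the neighbouring frame and knob where they were, and I handed the job in at about 14 s (no verdict was returned).

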